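# Change from the spatula to the perforated spoon at the stove

### The arm

A 7-joint arm with a two-finger parallel gripper is mounted at the origin on the work surface. World frame = base frame: x ahead of the robot, y to its left, z up, the work surface at z = 0. Lengths are in mm, angles in rad, forces in N, time in s.
With the tool pointing down it reaches from about 400 to 875 mm from the base axis. Payload 4.4 kg.
Tool frame: the origin (TCP) lies between the finger pads; the fingertips stand 17 mm ahead of it and the grasp point (between the pads) lies 2 mm behind it; z points along the fingers, y is the line along which they close (so a half turn about z gives the same grasp; the last joint's range is limited). The gripper opens to 85 mm and grips with 20 to 120 N. Pads are 22 mm wide; open, the fingers measure 114 mm over their backs; the gripper's body (76 mm by 85 mm) begins 54 mm behind the grasp point. The pads swing forward as they close: fully open they stand 13 mm farther back than shut.
Start: joints at [1.08, 0.628, 0.038, 1.517, -0.027, 0.996, -0.02], TCP at [267.918, -592.231, 248.313] pointing down, gripper open.
Joint ranges: [-3.06, 3.06], [-0.37, 2.12], [-1.25, 1.32], [0.18, 2.47], [-1.1, 4.24], [0.23, 1.98], [-2.94, 2.94]. Speed limits (rad/s): [2.57, 2.57, 3.14, 3.14, 3.14, 3.14, 3.14].

### API

Orientations are given as [roll, pitch, yaw] about the fixed x, y, z axes, in that order (R = Rz(yaw) Ry(pitch) Rx(roll)).
In Python, from cell import sensors, get_image, ctrl gives the robot as it stands.
- The arm moves only by the tool send_rows, never from a script. Its argument "series" is a list of rows, each a list of 3 entries, a list of its own where there are three numbers: the finger opening in mm, from 0 to 85.4, then the shift along the world's x, y, z in units of 60 mm (1.0 is 60 mm), then the turn, a rotation vector about the world's x, y, z in units of 5 degrees (1.0 is 5 degrees). A call has 1 to 8 rows; each row shifts and turns the commanded pose from where the row before left it; what a row does not reach is not made up. A row lasts 1/8 s, in which the tool goes at most 62.5 mm and 10.7 degrees, less where a joint would pass 70% of its speed; a pose out of reach is approached as far as the arm can. A call is refused whole if a number of a shift passes 1 or a number of a turn 1, either way. A call with a gripper value outside its range is refused whole. The fingers move at their own pace and stop on an object; the grip force is fixed at half the most. Time passes only in rows, so rows that do not move let the fingers close. It gives the time, the measured TCP pose, the force, the opening and the grip force at its end, in the units of the state.
- sensors.read_state(): the state, without advancing time (a new reading comes with each control period).
- get_image(name): name is "scene" or "top" or "wrist"; returns a dict with "img" (420x560x3 uint8, red, green, blue), "depth" (420x560 float32, mm along the optical axis (not along the pixel's ray), 0 where there is no reading), "vfov" (degrees; the focal length in pixels is half the picture's height over the tangent of half this angle, whatever the lens; pixels are square), "cx", "cy" (the principal point, pixels), "k1" (the pictures are not rectified: a ray, as slopes to the right and down, at radius r is drawn at 1 + k1 r^2 times it, then the intrinsics apply), "world_to_cam" (4x4, takes a point from world to camera coordinates). Camera axes: x right, y down, z forward; pixel columns grow to the right and rows downward; lengths in mm; the calibration is good to about 2 mm. A picture is of the moment at which its call begins.
- ctrl.finish_job(): hands the job in; it is judged then, once.
The state is a dict: "clock": time; "qpos": joint angles; "qd": joint speeds; "tau": joint torques, N m; "eef_pos": TCP position; "tool_rot": TCP orientation; "force": force on the tool from outside, world axes, zero at the start; "torque": the same for the moment, N m; "width": finger opening in mm; "gripper_force": force on a finger pad.
Only numpy, scipy, OpenCV 4.12 (cv2) and the standard library are available. Lean on these libraries where they do the work, as an engineer would, in place of code of your own. Each camera call takes 0.05 s, during which the arm holds its last target. There are 200 camera calls.

### The job

Change tools at the stove: hang the bamboo spatula on the empty S-hook of the rail, the hook's upturned end through the hole in its handle, and let it hang; then draw the perforated spoon up out of the steel spoon pot by its handle, turn it until its bowl is level and open side up, and bring it over the middle of the pan. Finish while holding the spoon there in the gripper, still, level and raised clear above the pan's rim without resting on anything. Leave the pan, the spoon pot, the canister, the cruet, its stopper and the sieve hanging on the rail as they are.

Things in the scene. Friction and masses are not known exactly. Their poses are not given: they have to be found in the camera images.
- spatula: flat bamboo spatula 257 mm long, 6 mm thick, 50 g, lying on a fixed wooden board 18 mm high. Origin: underside, centre line; x points along the handle to its eyelet, z up through the thickness. Handle 22 mm wide, x = -40 to 110 mm; square eyelet end 30 x 30 mm, x = 110 to 140; blade 56 mm wide, x = -48 to -117; balance point near x = -20. The board ends near x = 0.
- spatula_eye (a point): centre of the round 16 mm hole through the end of the spatula's handle, mid-thickness (spatula x = 125, z = 3 mm); the hole runs along the spatula's z. When the spatula hangs, this point lies about 5.5 mm under hook_seat and the blade's end about 30 mm over the counter.
- rail: fixed steel rail on the counter: 12 mm round bar along its y axis, 375 mm high, from y = +85 to -315 mm, on 12 mm posts at y = +70 and -300 with feet 140 x 40 x 8 mm. Origin: on the counter below the bar and the empty hook. Three rigid S-hooks of 5 mm wire, at y = 0 (empty), -110 (sieve), -220 mm (whisk), lie across the bar and open to the rail's -x, about towards the robot.
- hook_seat (a point): empty S-hook: wire axis at the lowest point of its bend, where hung things rest, 280 mm high. Axes as the rail. The wire goes over the bar, from 9 mm in front (-x) of the bar's axis at 375 mm height slants down to 18 mm behind it (+x) at 298 mm, round the bottom in a half circle of 18 mm radius, and up to hook_tip in front.
- hook_tip (a point): empty S-hook: free end of its upturned wire, 314 mm high, 18 mm in front (rail -x) of hook_seat; rounded, 5 mm thick, pointing straight up, its last 16 mm straight.
- spoon: perforated steel spoon, 100 g, standing bowl down in the spoon pot, handle leaning on the pot's rim. Origin: centre of the bowl's floor; z points out of the bowl's open side (level bowl: z up), x to the bowl's tip. Bowl 86 x 62 mm, rim 7 mm over its floor. At the start the bowl is tilted about 40 degrees, tip down, and the handle leans about 15 degrees from vertical towards the spoon's -x side.
- spoon_grip (a point): point on the handle to grip across its width. Axes as spoon. The handle, a bar 14 mm wide (along y) and 5 mm thick, starts at the bowl's heel (x = -43, z = 7 mm) and rises straight to -x at 35 degrees over the bowl's plane, 190 mm long plus a 16 mm hanging ring; this point is 160 mm along it (spoon x = -174, z = 99 mm), about 214 mm over the counter at the start.
- spoon_bowl (a point): centre of the spoon's bowl floor, axes as spoon.
- spoonpot: straight round steel pot, 98 mm outside, 120 mm high, 3 mm wall, 4 mm floor, open above, 0.45 kg. Origin: centre of its underside. The spoon's plane is its x-z plane.
- pan: low round two-handled steel pan, 210 mm across, 55 mm high, loop handles to both sides along its y axis (out to 140 mm), empty, 1.1 kg, standing on the gas hob. Origin: centre of its underside.
- pan_rim (a point): centre of the pan's open mouth, level with its rim, 103 mm over the counter.
- hob: single-burner gas hob, fixed, steel plate 290 x 290 x 6 mm with black pan support whose top is 48 mm over the counter and a knob at its robot-side right corner. Origin: centre of its underside.
- canister: closed blue ceramic canister with knobbed lid, 102 mm across, 151 mm high. Origin: centre of its underside. A bystander.
- cruet: glass cruet, 72 mm across, 154 mm high. Origin: centre of its underside. A bystander.
- stopper: glass cruet stopper standing on its knob, 34 mm across, 50 mm high. Origin: centre of its underside. A bystander.
- sieve (a joint): swing of the small tin sieve on the middle hook, rad, about 0 hanging straight down; it reaches 180 mm below its hook. A bystander.
Mind the look-alikes: they are no part of the job. What is shaped like the spoonpot but red is not meant.

How it is judged:
By the outcome, as a careful person would: the job done as asked, in the order asked, and still so for the second after the job is handed in, while the arm keeps its last pose, push and grip.
It also fails if it takes over 58 s, if anything falls off the work surface, if the arm or the gripper's body presses on something with over 40 N, if the wrist force passes 120 N, or if a joint passes its speed limit or range.

## Working session

There is one attempt and no reset: what is moved stays moved. The work goes in short steps, Python scripts to look and compute and a tool call to move; the robot and the scene stay as the last step left them, time stands still between calls to the robot, and variables do not carry over. Pictures are saved under pics/ and viewed, at most 10 in all, crops included, and the job is handed in when it is done.

Besides the shell and the picture viewer there is one more tool, called after "Call:" as a command line: name --argument value ..., lists and objects as JSON in quotes. send_rows: Moves the arm, as the interface text tells. Its arguments: {"type":"object","properties":{"series":{"type":"array"}},"required":["series"]}

```bash
ls; mkdir -p pics; cat > h.py <<'E'
import numpy as np, cv2
from cell import sensors, get_image, ctrl
from scipy.spatial.transform import Rotation as R
def K(d):
    f=d["img"].shape[0]/2/np.tan(np.radians(d["vfov"])/2); return f
def cloud(d):
    h,w=d["depth"].shape; f=K(d)
    u,v=np.meshgrid(np.arange(w),np.arange(h))
    xd=(u-d["cx"])/f; yd=(v-d["cy"])/f
    x,y=xd.copy(),yd.copy()
    for _ in range(8):
        s=1+d["k1"]*(x*x+y*y); x=xd/s; y=yd/s
    rays=np.stack([x,y,np.ones_like(x)],-1)
    T=np.linalg.inv(np.array(d["world_to_cam"]))
    P=rays*d["depth"][...,None]@T[:3,:3].T+T[:3,3]
    P[d["depth"]==0]=np.nan
    return P, rays@T[:3,:3].T, T[:3,3]
def proj(d,p):
    T=np.array(d["world_to_cam"]); q=np.atleast_2d(p)@T[:3,:3].T+T[:3,3]
    xy=q[:,:2]/q[:,2:]; r2=(xy**2).sum(1,keepdims=True)
    return xy*(1+d["k1"]*r2)*K(d)+[d["cx"],d["cy"]]
def save(d,name): cv2.imwrite("pics/"+name,cv2.cvtColor(d["img"],cv2.COLOR_RGB2BGR))
E
python3 - <<'E'
from h import *
import pickle
for n in ("scene","top","wrist"):
    d=get_image(n); save(d,n+"0.png"); pickle.dump(d,open(n+"0.pkl","wb"))
    print(n,d["vfov"],d["k1"],np.linalg.inv(d["world_to_cam"]).round(2).tolist())
s=sensors.read_state(); print(s)
a=[cv2.imread(f"pics/{n}0.png") for n in ("scene","top")]
E
```

```text
pics
scene 42.426303578242994 0.026734797495314058 [[0.43, 0.65, -0.62, 1520.86], [0.9, -0.3, 0.31, -540.81], [0.01, -0.69, -0.72, 1356.11], [0.0, 0.0, 0.0, 1.0]]
top 47.43336185354228 -0.01445874535195851 [[-0.03, -1.0, 0.06, 438.44], [-1.0, 0.03, 0.02, -28.15], [-0.02, -0.06, -1.0, 1481.33], [0.0, 0.0, 0.0, 1.0]]
wrist 71.69379349598863 -0.04457569062535397 [[0.41, -0.88, -0.25, 331.61], [-0.91, -0.4, -0.11, -564.14], [-0.0, 0.28, -0.96, 373.97], [0.0, 0.0, 0.0, 1.0]]
{'clock': 0.15, 'qpos': array([ 1.08017942,  0.62916692,  0.03843962,  1.51812928, -0.02701491,
        0.99630702, -0.01999692]), 'qd': array([ 0.00203029, -0.00346442,  0.00017086, -0.00346302, -0.00026154,
        0.00117535,  0.00086422]), 'tau': array([ 1.61144861e-03, -5.63803089e+01,  1.22766081e+00, -1.93653363e+01,
        1.11083468e-02,  7.37980212e-03, -4.61701529e-05]), 'eef_pos': array([ 267.75244535, -591.79583918,  247.58148762]), 'tool_rot': array([-3.14009932e+00, -8.62039599e-06,  4.24819173e-01]), 'force': array([ 0.6126476 ,  0.21389254, -0.66985685]), 'torque': array([-0.00297042, -0.0030782 , -0.03086036]), 'gripper_force': 0.0, 'width': 85.62148597671317}
```

View pics/scene0.png

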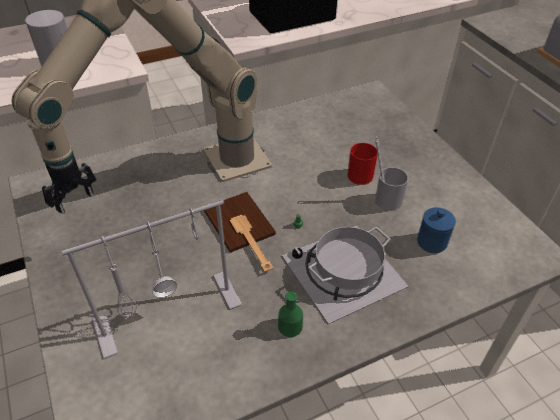

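View pics/top0.png

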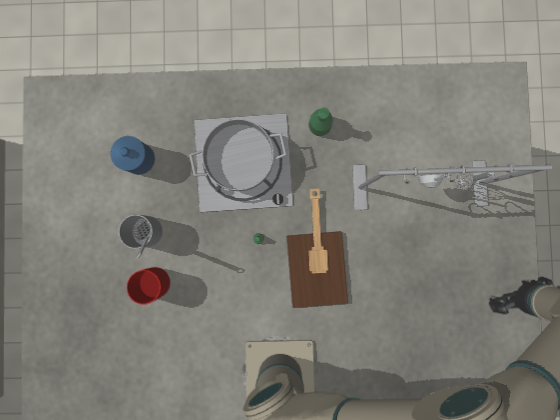

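The scene view shows the rail with the empty hook at about (196,225), sieve (160,285) and whisk (120,290), the spatula on the board with its eyelet at (267,265), the pan at (348,258), the steel pot with the spoon at (391,190), and the red look-alike pot at (362,163). The top view shows the same things: steel pot (140,232), red pot (148,286), spatula eyelet (315,193), pan (242,158). The steel-grey pot holding the perforated spoon is the one meant.

```bash
cat > m.py <<'E'
from h import *
import pickle
t=pickle.load(open("top0.pkl","rb")); s=pickle.load(open("scene0.pkl","rb"))
Pt,_,_=cloud(t); Ps,_,_=cloud(s)
def hsv(d): return cv2.cvtColor(d["img"],cv2.COLOR_RGB2HSV)
# spatula
for n,d,P in(("top",t,Pt),("scene",s,Ps)):
    h=hsv(d); m=(h[...,0]>8)&(h[...,0]<25)&(h[...,1]>90)&(h[...,2]>130)&(P[...,2]>5)&(P[...,2]<50)
    nl,lab,st,_=cv2.connectedComponentsWithStats(m.astype(np.uint8)); k=1+np.argmax(st[1:,4]); m=lab==k
    q=P[m]; z=np.median(q[:,2]); xy=q[:,:2]; c=xy.mean(0); a=np.linalg.svd(xy-c,full_matrices=False)[2][0]; a*=np.sign(a[0])
    pr=(xy-c)@a; w=(xy-c)@[-a[1],a[0]]
    mid=(pr>-20)&(pr<60)
    print(n,"spat n",len(q),"z",z,"ax",a,np.degrees(np.arctan2(a[1],a[0])),"ends",c+a*pr.min(),c+a*pr.max(),"len",np.ptp(pr))
    for lo in range(int(pr.min()),int(pr.max()),20):
        i=(pr>=lo)&(pr<lo+20); print("  ",lo,(c+a*(lo+10)).round(),w[i].min().round(1),w[i].max().round(1),np.median(q[i,2]).round(1))
# rail bar
for n,P in(("top",Pt),("scene",Ps)):
    q=P.reshape(-1,3); q=q[(q[:,2]>360)&(q[:,2]<392)&(q[:,0]>500)&(q[:,1]<0)&(q[:,1]>-700)&(q[:,0]<900)]
    for y in range(-640,-100,40):
        i=abs(q[:,1]-y)<20
        if i.sum()>3: print(n,"bar",y,np.median(q[i],0).round(1),i.sum())
    print(q[:,1].min(),q[:,1].max())
# hook / post region
q=Ps.reshape(-1,3)
for n,P in(("top",Pt),("scene",Ps)):
    q=P.reshape(-1,3)
    for (lo,hi,x0,x1,y0,y1,nm) in((112,126,400,750,250,600,"pots"),(98,106,550,850,0,350,"panrim"),(130,300,350,700,250,500,"handle"),(260,365,500,850,-420,-100,"hook")):
        i=(q[:,2]>lo)&(q[:,2]<hi)&(q[:,0]>x0)&(q[:,0]<x1)&(q[:,1]>y0)&(q[:,1]<y1); g=q[i]
        print(n,nm,i.sum()); 
        if i.sum(): print(g.min(0).round(),g.max(0).round())
        if nm in("handle","hook"): print(g[np.argsort(g[:,2])][::max(1,len(g)//18)].round().tolist())
E
python3 m.py
```

```text
top spat n 830 z 24.161849410749255 ax [0.99968175 0.02522689] 1.445547496965042 ends [ 308.17846875 -125.10106849] [ 561.97853913 -118.69644457] len 253.88086759587446
   -95 [ 319. -125.] -27.1 28.4 24.5
   -75 [ 339. -124.] -28.0 27.6 23.9
   -55 [ 359. -124.] -28.5 26.8 24.2
   -35 [ 379. -123.] -25.8 25.8 24.8
   -15 [ 399. -123.] -9.8 9.6 23.9
   5 [ 419. -122.] -11.0 11.6 24.4
   25 [ 439. -122.] -9.1 9.2 22.4
   45 [ 459. -121.] -10.1 9.1 23.0
   65 [ 479. -121.] -8.0 8.1 23.3
   85 [ 499. -120.] -9.1 9.2 24.8
   105 [ 519. -120.] -10.0 9.3 25.2
   125 [ 539. -119.] -14.3 13.8 24.1
   145 [ 559. -119.] -12.3 12.9 24.3
scene spat n 551 z 24.889487198486222 ax [0.99969739 0.02459945] 1.409586919865031 ends [ 298.36611223 -128.71981198] [ 562.10063422 -122.23012362] len 263.81435545532344
   -115 [ 309. -128.] -26.1 29.1 23.8
   -95 [ 329. -128.] -26.9 30.0 24.7
   -75 [ 349. -127.] -26.1 29.4 24.9
   -55 [ 369. -127.] -27.8 26.8 25.0
   -35 [ 389. -126.] -23.9 17.7 25.6
   -15 [ 409. -126.] -10.9 12.0 24.8
   5 [ 429. -126.] -11.4 9.9 24.5
   25 [ 449. -125.] -8.5 10.7 25.9
   
[... 2761 characters left out ...]
.0], [402.0, 363.0, 173.0], [401.0, 358.0, 183.0], [403.0, 351.0, 199.0], [393.0, 356.0, 207.0], [389.0, 356.0, 221.0], [384.0, 350.0, 233.0], [383.0, 349.0, 245.0], [387.0, 340.0, 259.0]]
scene hook 205
[ 544. -337.  261.] [ 589. -258.  365.]
[[571.0, -265.0, 261.0], [567.0, -268.0, 271.0], [570.0, -336.0, 281.0], [551.0, -334.0, 285.0], [563.0, -333.0, 288.0], [565.0, -269.0, 293.0], [548.0, -335.0, 298.0], [568.0, -260.0, 304.0], [549.0, -334.0, 306.0], [568.0, -262.0, 312.0], [578.0, -332.0, 315.0], [573.0, -261.0, 320.0], [569.0, -265.0, 325.0], [567.0, -266.0, 332.0], [569.0, -269.0, 339.0], [567.0, -333.0, 343.0], [569.0, -336.0, 350.0], [573.0, -264.0, 355.0], [572.0, -263.0, 362.0]]
```

Call:
send_rows --series '[[85, [0.3, 0.9, 0], [0, 0, -0.57]], [85, [0.3, 0.9, 0], [0, 0, -0.57]], [85, [0.3, 0.9, 0], [0, 0, -0.57]], [85, [0.3, 0.9, 0], [0, 0, -0.57]], [85, [0.3, 0.9, 0], [0, 0, -0.57]], [85, [0.3, 0.9, 0], [0, 0, -0.57]], [85, [0.3, 0.9, 0], [0, 0, -0.57]], [85, [0.3, 0.9, 0], [0, 0, -0.57]]]'

```text
clock: 1.15
eef_pos: [412.3, -158.5, 248.4]
tool_rot: [3.142, -0.0, 0.025]
force: [0.7, 0.3, -0.0]
width: 85.0
gripper_force: 0.0
```

```bash
cat > w.py <<'E'
from h import *
import sys
s=sensors.read_state(); print("t",s["clock"],s["eef_pos"].round(1),s["tool_rot"].round(4),"q",s["qpos"].round(2),s["width"],s["force"].round(1))
d=get_image("wrist"); save(d,sys.argv[1])
P,_,_=cloud(d); h=cv2.cvtColor(d["img"],cv2.COLOR_RGB2HSV)
m=(h[...,0]>8)&(h[...,0]<25)&(h[...,1]>90)&(h[...,2]>110)&(P[...,2]>15)&(P[...,2]<35)
q=P[m]; i=(q[:,0]>400)
q=q[i]; c=q[:,:2].mean(0)
for x in range(310,575,10):
    g=q[abs(q[:,0]-x)<5]
    if len(g)>5: print(x,g[:,1].min().round(1),g[:,1].max().round(1),(g[:,1].min()/2+g[:,1].max()/2).round(1),np.median(g[:,2]).round(1),len(g))
print(q[:,0].min(),q[:,0].max())
E
python3 w.py w1.png
```

```text
t 1.15 [ 412.3 -158.5  248.4] [ 3.1415e+00 -5.0000e-04  2.5000e-02] q [ 0.22  0.34  0.11  2.07 -0.05  0.74 -1.18] 85.00825139722079 [ 0.7  0.3 -0. ]
400 -188.9 -38.3 -113.6 19.5 206
410 -189.8 -32.9 -111.4 19.4 414
420 -188.2 -31.7 -109.9 19.5 388
430 -165.6 -114.4 -140.0 24.9 150
440 -132.7 -113.2 -123.0 24.8 136
450 -132.7 -113.4 -123.0 24.8 146
460 -132.6 -113.4 -123.0 24.8 142
470 -132.6 -112.2 -122.4 24.8 158
480 -132.5 -112.4 -122.4 24.9 160
490 -132.5 -112.5 -122.5 24.7 160
500 -132.4 -111.3 -121.9 24.7 162
510 -131.2 -111.6 -121.4 24.8 162
520 -131.3 -111.7 -121.5 25.1 173
530 -135.5 -106.3 -120.9 24.8 197
540 -134.3 -106.2 -120.3 24.7 183
550 -135.4 -106.5 -120.9 25.0 131
560 -133.2 -105.4 -119.3 24.9 169
400.00103801538535 561.6167612268957
```

Call:
send_rows --series '[[85, [0.1, 0.075, 0], [0, 0, 1]], [85, [0.1, 0.075, 0], [0, 0, 1]], [85, [0.1, 0.075, 0], [0, 0, 1]], [85, [0.1, 0.075, 0], [0, 0, 1]], [85, [0.1, 0.075, 0], [0, 0, 1]], [85, [0.1, 0.075, 0], [0, 0, 1]], [85, [0.1, 0.075, 0], [0, 0, 1]], [85, [0.1, 0.075, 0], [0, 0, 1]]]'

```text
clock: 2.2
eef_pos: [459.9, -124.3, 248.2]
tool_rot: [-3.141, 0.0, 0.728]
force: [-0.7, -0.4, -0.1]
width: 85.1
gripper_force: 0.0
```

Call:
send_rows --series '[[85, [0, 0, 0], [0, 0, 1]], [85, [0, 0, 0], [0, 0, 1]], [85, [0, 0, 0], [0, 0, 1]], [85, [0, 0, 0], [0, 0, 1]], [85, [0, 0, 0], [0, 0, 1]], [85, [0, 0, 0], [0, 0, 1]], [85, [0, 0, 0], [0, 0, 1]], [85, [0, 0, 0], [0, 0, 1]]]'

```text
clock: 3.2
eef_pos: [459.7, -124.5, 248.1]
tool_rot: [-3.141, -0.0, 1.426]
force: [-0.8, 0.1, -0.3]
width: 85.3
gripper_force: 0.0
```

Call:
send_rows --series '[[85, [0, 0, 0], [0, 0, 1]], [85, [0, 0, 0], [0, 0, 1]], [85, [0, 0, 0], [0, 0, 1]], [85, [0, 0, 0], [0, 0, 1]], [85, [0, 0, 0], [0, 0, 1]], [85, [0, 0, 0], [0, 0, 1]], [85, [0, 0, 0], [0, 0, 1]], [85, [0, 0, 0], [0, 0, 1]]]'

```text
clock: 4.2
eef_pos: [459.7, -124.6, 248.2]
tool_rot: [-3.141, -0.0, 2.124]
force: [-0.5, 0.6, 0.3]
width: 84.8
gripper_force: 0.0
```

Call:
send_rows --series '[[85, [0, 0, 0], [0, 0, 1]], [85, [0, 0, 0], [0, 0, 1]], [85, [0, 0, 0], [0, 0, 1]], [85, [0, 0, 0], [0, 0, 1]], [85, [0, 0, 0], [0, 0, 1]], [85, [0, 0, 0], [0, 0, 1]], [85, [0, 0, 0], [0, 0, 1]], [85, [0, 0, 0], [0, 0, 1]]]'

```text
clock: 5.2
eef_pos: [459.7, -124.6, 248.2]
tool_rot: [-3.141, -0.0, 2.822]
force: [-0.2, -0.1, -0.0]
width: 85.2
gripper_force: 0.0
```

Call:
send_rows --series '[[85, [0, 0, 0], [0, 0, 1]], [85, [0, 0, 0], [0, 0, 1]], [85, [0, 0, -0.2], [0, 0, 1]], [85, [0, 0, -0.2], [0, 0, 1]], [60, [0, 0, -0.4], [0, 1, 0]], [60, [0, 0, -0.4], [0, 1, 0]], [60, [0, 0, -0.4], [0, 1, 0]], [60, [0, 0, -0.4], [0, 1, 0]]]'

```text
clock: 6.2
eef_pos: [460.0, -124.7, 127.4]
tool_rot: [3.132, -0.352, -3.113]
force: [-0.5, 0.2, 0.7]
width: 59.9
gripper_force: 0.0
```

Call:
send_rows --series '[[60, [0, 0, 0], [0, 1, 0]], [60, [0, 0, 0], [0, 1, 0]], [60, [0, 0, 0], [0, 0, 0]]]'

```text
clock: 6.58
eef_pos: [460.5, -124.1, 127.0]
tool_rot: [3.125, -0.524, -3.11]
force: [-1.0, -0.2, 0.2]
width: 60.0
gripper_force: 0.0
```

```bash
python3 w.py w2.png
```

```text
t 6.575 [ 460.5 -124.1  127. ] [ 3.125  -0.5237 -3.1103] q [ 0.49  0.88 -0.58  1.66  0.44  1.29  1.31] 60.000913715727876 [-1.  -0.2  0.2]
400 -198.9 -33.2 -116.0 18.9 962
410 -199.1 -32.3 -115.7 19.0 1964
420 -198.2 -32.2 -115.2 19.0 1525
430 -183.3 -112.1 -147.7 24.5 392
440 -133.7 -113.1 -123.4 24.8 300
450 -133.4 -113.0 -123.2 24.8 296
460 -133.1 -112.9 -123.0 24.6 301
470 -133.4 -112.8 -123.1 24.9 323
480 -133.4 -112.7 -123.0 24.8 328
490 -133.0 -111.6 -122.3 24.8 333
500 -132.7 -111.5 -122.1 24.7 355
510 -132.4 -111.5 -121.9 24.8 228
400.00080514502383 512.3099754804216
```

Call:
send_rows --series '[[60, [0, 0.01, -0.6], [0, 0, 0]], [60, [0, 0.01, -0.6], [0, 0, 0]], [60, [0, 0, -0.4], [0, 0, 0]], [60, [0, 0, -0.11], [0, 0, 0]], [0, [0, 0, 0], [0, 0, 0]], [0, [0, 0, 0], [0, 0, 0]], [0, [0, 0, 0], [0, 0, 0]], [0, [0, 0, 0], [0, 0, 0]]]'

```text
clock: 7.62
eef_pos: [460.7, -123.0, 26.6]
tool_rot: [3.127, -0.522, -3.111]
force: [1.5, -0.1, 4.7]
width: 19.9
gripper_force: 58.8
```

Call:
send_rows --series '[[0, [0, 0, 0.5], [0, 0, 0]], [0, [0, 0, 0.8], [0, 0, 0]], [0, [-0.1, 0, 0.8], [0, -1, 0]], [0, [-0.1, -0.3, 0.8], [0, -1, 0]], [0, [-0.1, -0.5, 0.8], [0, -1, 0]], [0, [-0.1, -0.6, 0.7], [0, -1, 0]], [0, [-0.1, -0.7, 0.15], [0, -1, 0]], [0, [-0.1, -0.7, 0], [0, -1, 0]]]'

```text
clock: 8.62
eef_pos: [424.0, -292.5, 300.2]
tool_rot: [-3.139, 0.005, -3.114]
force: [-0.1, -0.1, -0.0]
width: 20.4
gripper_force: 58.9
```

Call:
send_rows --series '[[0, [0, -0.7, 0], [0, 0, 0]], [0, [0, 0, 0], [0, 0, 0]]]'

```text
clock: 8.88
eef_pos: [422.1, -337.0, 298.2]
tool_rot: [-3.14, -0.001, -3.122]
force: [0.4, 0.6, -0.8]
width: 20.3
gripper_force: 58.9
```

```bash
cat > v.py <<'E'
from h import *
import sys,pickle
n=sys.argv[1]
s=sensors.read_state(); print("t",s["clock"],s["eef_pos"].round(1),s["tool_rot"].round(4),"q",s["qpos"].round(2),s["width"],s["force"].round(1))
for c in ("wrist","scene","top"):
    d=get_image(c); pickle.dump(d,open(f"{c}_{n}.pkl","wb"))
    if c=="wrist": save(d,f"w_{n}.png"); continue
    p=proj(d,[[549,-332,314]])[0].astype(int); a=cv2.cvtColor(d["img"],cv2.COLOR_RGB2BGR)[max(0,p[1]-50):p[1]+50,max(0,p[0]-65):p[0]+65]
    cv2.imwrite(f"{c}c.png",cv2.resize(a,(390,300),interpolation=cv2.INTER_CUBIC))
w=cv2.resize(cv2.imread(f"pics/w_{n}.png"),(400,300))
o=np.zeros((600,800,3),np.uint8); o[:300,:400]=w; o[300:,:390]=cv2.imread("scenec.png"); o[300:,400:790]=cv2.imread("topc.png")
cv2.imwrite(f"pics/m_{n}.png",o)
E
python3 v.py a
```

```text
t 8.875 [ 422.1 -337.   298.2] [-3.1404e+00 -1.0000e-03 -3.1217e+00] q [ 1.1   0.49 -0.72  1.75  0.37  1.04  1.84] 20.304808201922803 [ 0.4  0.6 -0.8]
```

View pics/m_a.png

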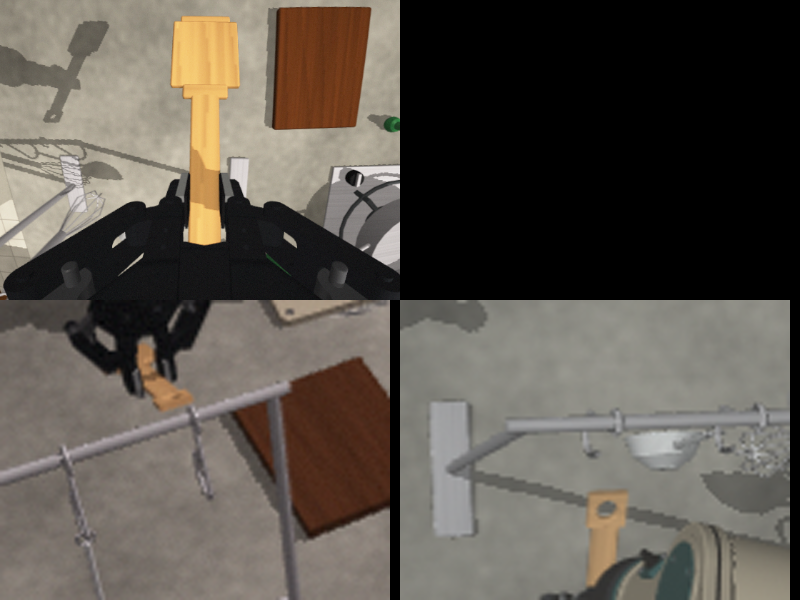

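The wrist view shows the spatula held straight, blade toward the robot. In the top crop, the eyelet hole is at about (607,508), below and right of the empty hook's tip at about (585,452).

```bash
cat > e.py <<'E'
from h import *
import pickle,sys
n=sys.argv[1]
for c in ("top","scene"):
    d=pickle.load(open(f"{c}_{n}.pkl","rb")); P,_,_=cloud(d); h=cv2.cvtColor(d["img"],cv2.COLOR_RGB2HSV)
    with np.errstate(all="ignore"):
        m=(h[...,0]>8)&(h[...,0]<28)&(h[...,1]>70)&(h[...,2]>90)&(P[...,2]>200)&(abs(P[...,0]-480)<150)&(abs(P[...,1]+334)<70)
    q=P[m]; e=q[q[:,0]>q[:,0].max()-26]
    sl=np.polyfit(q[:,0],q[:,2],1)
    print(c,len(q),"xmax",q[:,0].max(),"eyelet y mid",(e[:,1].min()+e[:,1].max())/2,np.ptp(e[:,1]),"z med",np.median(e[:,2]),"xmid",np.median(e[:,0]),"slope deg",np.degrees(np.arctan(sl[0])),"zmax",q[:,2].max())
    # hook
    q=P.reshape(-1,3); i=(q[:,2]>275)&(q[:,2]<335)&(abs(q[:,0]-568)<32)&(abs(q[:,1]+332)<12)&~m.reshape(-1); g=q[i]
    print(" hook",g[np.argsort(g[:,0])].round(1)[::max(1,len(g)//14)].tolist())
E
python3 e.py a
```

```text
top 663 xmax 515.9625866460401 eyelet y mid -330.4200469855041 30.471728639040805 z med 339.4959948529727 xmid 502.32846667043987 slope deg 30.255376896057236 zmax 419.5926000212703
 hook [[546.0, -329.6, 307.7], [547.7, -333.1, 313.7], [548.0, -328.6, 312.2], [549.7, -328.0, 295.2], [552.1, -327.8, 296.2], [556.0, -328.9, 282.4], [558.5, -328.8, 283.4], [561.0, -331.5, 282.9], [563.4, -331.4, 283.5], [566.3, -332.5, 279.8], [569.1, -330.4, 278.6], [578.8, -329.9, 321.4], [581.5, -327.9, 300.6], [582.7, -327.8, 291.2]]
scene 172 xmax 518.0048356502062 eyelet y mid -335.7573744012295 30.560392086351385 z med 342.91792267459584 xmid 509.14751282815905 slope deg 6.058545910283305 zmax 701.381757313753
 hook [[545.9, -335.6, 284.8], [547.1, -332.8, 312.1], [547.8, -335.5, 314.0], [550.1, -331.2, 286.9], [551.8, -332.0, 285.0], [553.5, -334.1, 295.7], [558.9, -334.3, 285.4], [565.7, -334.0, 284.3], [572.0, -333.4, 332.8], [574.0, -331.7, 330.2], [576.3, -336.0, 323.1], [577.7, -335.0, 312.5], [579.0, -331.9, 320.1], [581.0, -334.9, 323.4], [583.7, -332.0, 309.5], [587.7, -334.5, 299.0]]
```

Call:
send_rows --series '[[0, [0.25, 0.017, 0], [0, 0, 0]], [0, [0.25, 0, 0], [0, 0, 0]], [0, [0.25, 0, 0], [0, 0, 0]], [0, [0, 0, 0], [0, 0, 0]]]'

```text
clock: 9.52
eef_pos: [470.8, -331.1, 298.5]
tool_rot: [3.141, 0.001, -3.113]
force: [-0.6, -1.0, 0.1]
width: 20.2
gripper_force: 58.9
```

```bash
python3 v.py b; python3 e.py b; python3 - <<'E'
from h import *
import pickle
o=np.zeros((600,800,3),np.uint8)
for k,c in enumerate(("top","scene")):
    d=pickle.load(open(f"{c}_b.pkl","rb")); p=proj(d,[[549,-332,314]])[0]; print(c,p)
    a=cv2.cvtColor(d["img"],cv2.COLOR_RGB2BGR); x,y=int(p[0])-20,int(p[1])-30
    o[:,k*400:k*400+400]=cv2.resize(a[y:y+60,x:x+40],(400,600),interpolation=cv2.INTER_CUBIC)
cv2.imwrite("pics/z_b.png",o)
E
```

```text
t 9.525 [ 470.8 -331.1  298.5] [ 3.1408e+00  1.0000e-03 -3.1125e+00] q [ 1.02  0.55 -0.71  1.65  0.39  1.09  1.79] 20.247809553836298 [-0.6 -1.   0.1]
top 941 xmax 559.4660534023187 eyelet y mid -328.3700625903111 30.5955264656983 z med 338.651182316034 xmid 544.8783994456296 slope deg 30.17477684874558 zmax 418.7501849841658
 hook [[547.3, -329.3, 318.6], [547.4, -332.1, 317.2], [549.9, -329.8, 317.3], [568.3, -328.6, 285.9], [568.3, -331.4, 284.5], [578.6, -329.5, 323.1], [580.5, -328.4, 308.7], [582.0, -328.9, 296.7], [582.4, -330.0, 312.2], [582.7, -327.7, 291.7], [583.0, -328.6, 307.9], [583.8, -327.7, 302.0]]
scene 134 xmax 570.7968319222261 eyelet y mid -332.0659806185916 29.875595595325763 z med 345.35397374029515 xmid 559.832989001114 slope deg 6.993885551084008 zmax 710.396413136923
 hook [[545.1, -331.9, 313.5], [547.4, -331.5, 300.2], [549.3, -336.3, 311.9], [551.2, -331.4, 288.1], [552.1, -333.4, 297.8], [554.1, -335.1, 288.9], [557.4, -336.6, 285.0], [564.2, -336.3, 283.8], [571.9, -335.9, 333.9], [573.9, -332.1, 326.5], [576.8, -336.1, 323.6], [578.7, -334.8, 317.3], [579.9, -333.2, 286.5], [581.1, -333.2, 315.1], [584.1, -336.3, 296.2], [585.8, -332.8, 308.1]]
top [408.57922535 181.48367845]
scene [192.43257486 223.88055116]
```

View pics/z_b.png

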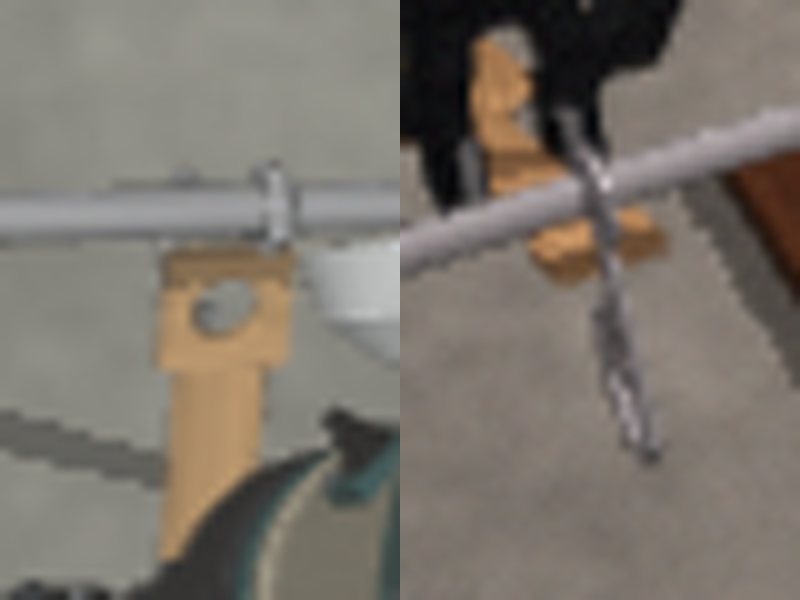

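The top crop shows the hook tip inside the hole at (205,310), where parallax predicts (203,313) for exact alignment. I'll lower now.

Call:
send_rows --series '[[0, [0, -0.01, -0.15], [0, 0, 0]], [0, [0, 0, -0.15], [0, 0, 0]], [0, [0, 0, -0.15], [0, 0, 0]], [0, [0, 0, -0.13], [0, 0, 0]], [0, [0, 0, 0], [0, 0, 0]]]'

```text
clock: 10.3
eef_pos: [468.5, -332.5, 263.1]
tool_rot: [3.141, -0.001, -3.115]
force: [0.9, -0.1, -0.4]
width: 20.2
gripper_force: 58.9
```

```bash
python3 v.py c; python3 e.py c; python3 - <<'E'
from h import *
import pickle
o=np.zeros((600,800,3),np.uint8)
for k,c in enumerate(("top","scene")):
    d=pickle.load(open(f"{c}_c.pkl","rb")); p=proj(d,[[549,-332,314]])[0]
    a=cv2.cvtColor(d["img"],cv2.COLOR_RGB2BGR); x,y=int(p[0])-20,int(p[1])-30
    o[:,k*400:k*400+400]=cv2.resize(a[y:y+60,x:x+40],(400,600),interpolation=cv2.INTER_CUBIC)
cv2.imwrite("pics/z_c.png",o)
E
```

```text
t 10.3 [ 468.5 -332.5  263.1] [ 3.1407e+00 -1.3000e-03 -3.1146e+00] q [ 1.01  0.58 -0.69  1.7   0.42  1.02  1.76] 20.204847300903655 [ 0.9 -0.1 -0.4]
top 699 xmax 560.9830632096553 eyelet y mid -329.54099175608434 30.054527084305505 z med 306.63388811823324 xmid 550.4658807069793 slope deg 30.134207832065442 zmax 382.5265972221971
 hook [[541.7, -331.3, 300.2], [545.9, -329.3, 308.7], [546.6, -328.7, 301.7], [547.8, -328.0, 314.3], [548.1, -336.8, 308.9], [549.9, -328.4, 293.6], [552.3, -330.9, 293.8], [553.2, -326.9, 310.0], [565.6, -328.2, 286.9], [568.2, -328.5, 286.1], [578.5, -329.3, 323.8], [580.7, -328.7, 307.1], [582.3, -329.7, 313.4], [582.8, -328.1, 310.2]]
scene 149 xmax 565.9707276340683 eyelet y mid -334.28135779456625 29.098137638457104 z med 309.22700770227834 xmid 555.9989547960892 slope deg -1.0857847162530931 zmax 694.1650549516035
 hook [[543.9, -334.7, 309.8], [548.5, -335.7, 291.4], [550.7, -334.0, 312.2], [552.0, -334.2, 290.2], [554.4, -332.5, 288.0], [556.2, -336.4, 283.7], [559.8, -331.9, 285.2], [566.5, -333.8, 288.9], [571.5, -333.3, 332.4], [574.3, -334.7, 328.2], [575.3, -332.8, 324.5], [578.7, -330.8, 303.8], [579.5, -335.0, 318.1], [580.6, -332.6, 318.2], [581.6, -332.5, 322.9], [582.9, -333.5, 317.0], [583.4, -334.9, 306.6], [585.9, -333.3, 304.4]]
```

View pics/z_c.png

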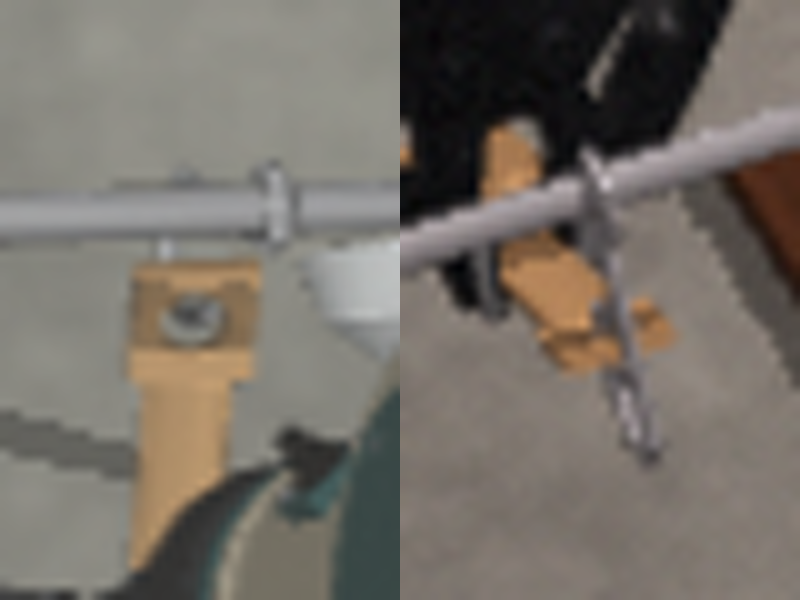

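The tip now stands inside the hole at (195,315) in the top crop, with no contact force. Next I'll swing the blade down along the hook's bend.

Call:
send_rows --series '[[0, [0.08, 0, -0.16], [0, -1, 0]], [0, [0.085, 0, -0.155], [0, -1, 0]], [0, [0.09, 0, -0.15], [0, -1, 0]], [0, [0.1, 0, -0.15], [0, -1, 0]], [0, [0, 0, 0], [0, 0, 0]]]'

```text
clock: 11.08
eef_pos: [488.3, -332.9, 226.1]
tool_rot: [-3.133, 0.346, -3.115]
force: [-0.2, -0.6, -0.9]
width: 20.2
gripper_force: 58.9
```

Call:
send_rows --series '[[0, [0.12, 0, -0.12], [0, -1, 0]], [0, [0.12, 0, -0.11], [0, -1, 0]], [0, [0.13, 0, -0.1], [0, -1, 0]], [0, [0.135, 0, -0.08], [0, -1, 0]], [0, [0, 0, 0], [0, 0, 0]]]'

```text
clock: 11.7
eef_pos: [509.6, -334.8, 203.5]
tool_rot: [-3.116, 0.585, -3.104]
force: [4.0, 0.0, 3.9]
width: 20.5
gripper_force: 58.9
```

```bash
python3 v.py d; python3 - <<'E'
from h import *
import pickle
o=np.zeros((600,800,3),np.uint8)
for k,c in enumerate(("top","scene")):
    d=pickle.load(open(f"{c}_d.pkl","rb")); p=proj(d,[[549,-332,290]])[0]
    a=cv2.cvtColor(d["img"],cv2.COLOR_RGB2BGR); x,y=int(p[0])-30,int(p[1])-45
    o[:,k*400:k*400+400]=cv2.resize(a[y:y+90,x:x+60],(400,600),interpolation=cv2.INTER_CUBIC)
cv2.imwrite("pics/z_d.png",o)
E
```

```text
t 11.7 [ 509.6 -334.8  203.5] [-3.1162  0.5848 -3.1043] q [ 1.37  0.72 -0.97  2.1   1.26  0.23  1.09] 20.504820399383373 [4.  0.  3.9]
```

View pics/z_d.png

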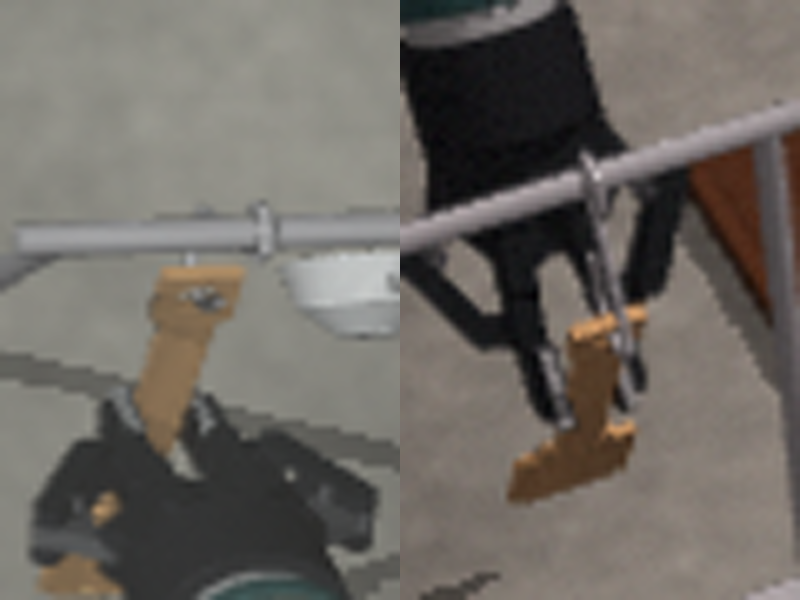

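The top crop shows the hook tip in the eyelet at (205,297), and the scene crop shows the wire passing through the eyelet at (610,315). Joint 6 is at its limit at about 63° tilt, so I'll release here.

Call:
send_rows --series '[[0, [0.05, 0, 0], [0, 0, 0]], [45, [0, 0, 0], [0, 0, 0]], [45, [0, 0, 0], [0, 0, 0]], [45, [0, 0, 0], [0, 0, 0]], [45, [-0.2, 0, 0.1], [0, 0, 0]], [45, [-0.4, 0, 0.3], [0, 0, 0]], [45, [-0.6, 0, 0.6], [0, 0, 0]], [45, [-0.6, 0, 0.6], [0, 1, 0]]]'

```text
clock: 12.85
eef_pos: [409.4, -340.8, 277.4]
tool_rot: [-3.116, 0.513, -3.118]
force: [0.4, -0.4, 0.2]
width: 45.2
gripper_force: 0.0
```

```bash
cat > sp.py <<'E'
from h import *
import sys,pickle
n=sys.argv[1]
s=sensors.read_state(); print("t",s["clock"],s["eef_pos"].round(1),s["tool_rot"].round(4),"q",s["qpos"].round(2))
o=np.zeros((600,800,3),np.uint8)
for k,c in enumerate(("top","scene")):
    d=get_image(c); pickle.dump(d,open(f"{c}_{n}.pkl","wb")); P,_,_=cloud(d); h=cv2.cvtColor(d["img"],cv2.COLOR_RGB2HSV)
    with np.errstate(all="ignore"):
        m=(h[...,0]>8)&(h[...,0]<28)&(h[...,1]>70)&(h[...,2]>60)&(P[...,2]>25)&(P[...,2]<330)&(abs(P[...,0]-550)<120)&(abs(P[...,1]+334)<50)
    q=P[m]; q=q[np.argsort(q[:,2])]
    print(c,len(q)); print(q[::max(1,len(q)//10)].round().tolist())
    p=proj(d,[[560,-332,200]])[0]
    a=cv2.cvtColor(d["img"],cv2.COLOR_RGB2BGR); x,y=int(p[0])-40,int(p[1])-60
    o[:,k*400:k*400+400]=cv2.resize(a[y:y+120,x:x+80],(400,600),interpolation=cv2.INTER_CUBIC)
cv2.imwrite(f"pics/sp_{n}.png",o)
E
python3 sp.py e
```

```text
t 12.85 [ 409.4 -340.8  277.4] [-3.1155  0.5133 -3.1179] q [ 1.7   0.58 -1.23  2.13  0.64  0.41  1.71]
top 407
[[484.0, -333.0, 61.0], [489.0, -339.0, 77.0], [494.0, -353.0, 91.0], [500.0, -315.0, 109.0], [504.0, -333.0, 121.0], [512.0, -333.0, 144.0], [524.0, -325.0, 172.0], [537.0, -342.0, 205.0], [548.0, -325.0, 235.0], [560.0, -318.0, 267.0], [568.0, -335.0, 291.0]]
scene 373
[[481.0, -322.0, 50.0], [495.0, -333.0, 76.0], [502.0, -367.0, 93.0], [507.0, -321.0, 108.0], [510.0, -340.0, 121.0], [520.0, -349.0, 150.0], [530.0, -347.0, 186.0], [544.0, -346.0, 218.0], [557.0, -335.0, 251.0], [569.0, -350.0, 279.0], [574.0, -344.0, 297.0]]
```

View pics/sp_e.png

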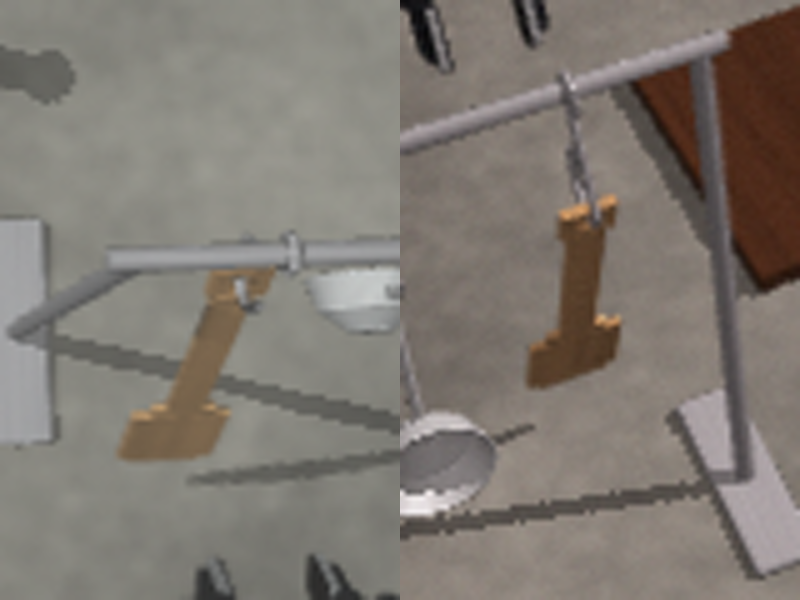

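The spatula hangs on the empty hook: its eyelet is on the wire at (590,215) in the scene crop and it is still swinging gently, clear of the gripper. Next I'll measure the spoon.

```bash
cat > spoon.py <<'E'
from h import *
import pickle,sys
t=pickle.load(open("top_e.pkl","rb")); s=pickle.load(open("scene_e.pkl","rb"))
for n,d in(("top",t),("scene",s)):
    P,_,_=cloud(d); q=P.reshape(-1,3); q=q[np.isfinite(q[:,0])]
    b=q[(abs(q[:,0]-430)<80)&(abs(q[:,1]-375)<80)]
    r=b[(b[:,2]>114)&(b[:,2]<125)]
    # circle fit
    from scipy.optimize import least_squares
    f=least_squares(lambda p:np.hypot(r[:,0]-p[0],r[:,1]-p[1])-p[2],[430,375,47],loss="soft_l1",f_scale=2).x
    h=b[(b[:,2]>135)&(b[:,2]<262)]
    c=h.mean(0); u=np.linalg.svd(h-c)[2][0]; u*=np.sign(u[2])
    dist=np.linalg.norm(np.cross(h-c,u),axis=1); k=dist<9; h=h[k]; c=h.mean(0); u=np.linalg.svd(h-c)[2][0]; u*=np.sign(u[2])
    print(n,"pot",f.round(1),"rim n",len(r),"handle n",len(h),"dir",u.round(3),"tilt",np.degrees(np.arccos(u[2])),"az",np.degrees(np.arctan2(u[1],u[0])),
      "at214",(c+u*(214-c[2])/u[2]).round(1),"zmax",h[:,2].max(), "c",c.round(1))
    r=q[(q[:,2]>97)&(q[:,2]<108)&(abs(q[:,0]-662)<115)&(abs(q[:,1]-125)<112)]
    f=least_squares(lambda p:np.hypot(r[:,0]-p[0],r[:,1]-p[1])-p[2],[662,125,104],loss="soft_l1",f_scale=2).x
    print("pan",f.round(1),len(r))
E
python3 spoon.py
```

```text
top pot [445.9 401.9  46.5] rim n 133 handle n 57 dir [-0.241 -0.155  0.958] tilt 16.6619350414752 az -147.25466997656366 at214 [393.5 357.4 214. ] zmax 261.16341372107036 c [394.9 358.3 208.1]
pan [662.1 108.  103.2] 294
scene pot [444.9 397.4  47.1] rim n 108 handle n 79 dir [-0.213 -0.175  0.961] tilt 15.972937837574515 az -140.5541195221589 at214 [391.8 354.1 214. ] zmax 259.0771216603953 c [395.5 357.1 197.3]
pan [662.  103.4 103. ] 339
```

```bash
cat > tgt.py <<'E'
from h import *
def tool(az,delta):
    o=np.array([np.cos(az),np.sin(az),0]); up=np.array([0,0,1.])
    z=np.sin(delta)*o-np.cos(delta)*up; x=np.cos(delta)*o+np.sin(delta)*up
    return R.from_matrix(np.stack([x,np.cross(z,x),z],1))
def delta(pos,az,dl):
    s=sensors.read_state(); r=R.from_euler("xyz",s["tool_rot"])
    rv=np.degrees((tool(np.radians(az),np.radians(dl))*r.inv()).as_rotvec())/5
    print("t",s["clock"],"pos",s["eef_pos"].round(1),"q",s["qpos"].round(2),"F",s["force"].round(1),"w",s["width"],"shift",((np.array(pos)-s["eef_pos"])/60).round(3),"turn",rv.round(2),np.linalg.norm(rv))
E
python3 -c "
from tgt import *
delta([437,392,350],-141,35)"
```

```text
t 12.95 pos [ 413.4 -340.5  281.1] q [ 1.7   0.57 -1.23  2.12  0.64  0.41  1.7 ] F [-0.   0.2  0.3] w 44.91674307503503 shift [ 0.394 12.209  1.148] turn [-4.18 12.48  6.62] 14.736919299332348
```

Call:
send_rows --series '[[45, [0, 0.76, 0.14], [-0.26, 0.78, 0.41]], [45, [0, 0.76, 0.14], [-0.26, 0.78, 0.41]], [45, [0.03, 0.76, 0.14], [-0.26, 0.78, 0.41]], [45, [0.03, 0.76, 0.14], [-0.26, 0.78, 0.41]], [60, [0.03, 0.76, 0.14], [-0.26, 0.78, 0.41]], [60, [0.03, 0.76, 0.14], [-0.26, 0.78, 0.41]], [60, [0.03, 0.76, 0.14], [-0.26, 0.78, 0.41]], [60, [0.03, 0.76, 0.14], [-0.26, 0.78, 0.41]]]'

```text
clock: 13.95
eef_pos: [425.8, 26.6, 346.5]
tool_rot: [-3.03, -0.049, -2.795]
force: [1.4, -1.1, -0.6]
width: 59.9
gripper_force: 0.0
```

Call:
send_rows --series '[[60, [0.03, 0.76, 0], [-0.26, 0.78, 0.41]], [60, [0.03, 0.76, 0], [-0.26, 0.78, 0.41]], [60, [0.03, 0.76, 0], [-0.26, 0.78, 0.41]], [60, [0.03, 0.76, 0], [-0.26, 0.78, 0.41]], [60, [0.03, 0.76, 0], [-0.26, 0.78, 0.41]], [60, [0.03, 0.76, 0], [-0.26, 0.78, 0.41]], [60, [0.03, 0.76, 0], [-0.26, 0.78, 0.41]], [60, [0.03, 0.76, 0], [-0.26, 0.78, 0.41]]]'

```text
clock: 14.95
eef_pos: [439.7, 390.6, 342.7]
tool_rot: [3.139, -0.614, -2.464]
force: [1.8, -0.6, -2.5]
width: 60.0
gripper_force: 0.0
```

```bash
python3 - <<'E'
from tgt import *
delta([437,392,320],-141,35)
d=get_image("wrist"); save(d,"w3.png")
P,_,_=cloud(d); q=P.reshape(-1,3); b=q[(abs(q[:,0]-400)<80)&(abs(q[:,1]-370)<80)&(q[:,2]>125)&(q[:,2]<275)]
c=np.median(b,0); 
for _ in range(5):
    k=None
h=b
for _ in range(4):
    c=h.mean(0); u=np.linalg.svd(h-c,full_matrices=False)[2][0]; u*=np.sign(u[2]); h=b[np.linalg.norm(np.cross(b-c,u),axis=1)<12]
print(len(b),len(h),u,"tilt",np.degrees(np.arccos(u[2])),"az",np.degrees(np.arctan2(u[1],u[0])),"at214",c+u*(214-c[2])/u[2],h[:,2].min(),h[:,2].max())
E
```

```text
t 14.95 pos [439.7 390.6 342.7] q [-0.47  0.9  -0.73  1.    0.31  1.98  1.14] F [ 1.8 -0.6 -2.5] w 60.03972508617567 shift [-0.045  0.023 -0.378] turn [-0.   -0.04  0.05] 0.06931060628517367
1002 1002 [-0.2299368  -0.17447282  0.95743841] tilt 16.77641183106689 az -142.8092834019418 at214 [391.78807067 359.27058831 214.        ] 125.00955727331183 261.46336972333046
```

View pics/w3.png

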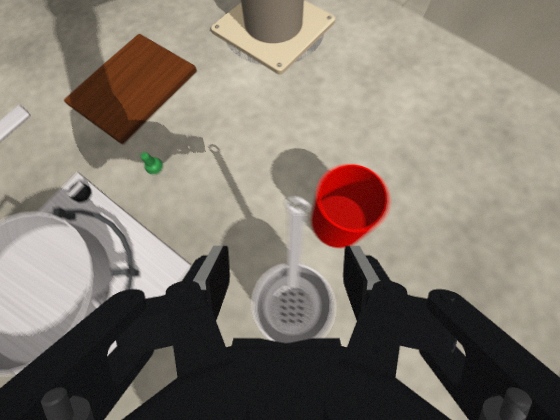

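The wrist view shows the spoon handle between the open fingers, its ring at (297,205), the steel pot with the spoon's bowl at (292,305), and the red look-alike at (350,205), well below. I'll approach now.

Call:
send_rows --series '[[60, [-0.075, -0.04, -0.2], [0.31, -0.39, 0]], [60, [-0.075, -0.04, -0.2], [0.31, -0.39, 0]], [60, [-0.075, -0.04, -0.2], [0.31, -0.39, 0]], [60, [-0.075, -0.04, -0.2], [0.31, -0.39, 0]], [60, [0, 0, 0], [0, 0, 0]]]'

```text
clock: 15.62
eef_pos: [421.4, 378.4, 297.5]
tool_rot: [-3.14, -0.436, -2.468]
force: [-0.4, 0.6, 0.3]
width: 60.0
gripper_force: 0.0
```

```bash
python3 -c "
from tgt import *
delta([391.3,356.5,212],-141,25)
d=get_image('wrist'); P,_,_=cloud(d); q=P.reshape(-1,3); b=q[(abs(q[:,0]-400)<60)&(abs(q[:,1]-365)<60)&(q[:,2]>190)&(q[:,2]<240)]
b=b[abs((b[:,:2]-[392,357])@[-.629,.777])<15]
print(len(b),np.median(b,0),np.percentile(b,[2,98],axis=0)); n=b[:,:2]@[-.629,.777]; print(n.min(),n.max())
"
```

```text
t 15.625 pos [421.4 378.4 297.5] q [-0.39  0.8  -0.76  1.3   0.35  1.64  1.11] F [-0.4  0.6  0.3] w 60.01276613126842 shift [-0.501 -0.365 -1.425] turn [0.01 0.01 0.07] 0.07067261134792575
450 [391.08522232 358.91618488 219.0171427 ] [[383.69627722 350.81153417 192.19818913]
 [399.18487361 366.91978967 239.29297984]]
25.843955891952557 39.899557707608146
```

Call:
send_rows --series '[[60, [-0.17, -0.11, -0.45], [0, 0, 0]], [60, [-0.17, -0.11, -0.45], [0, 0, 0]], [60, [-0.12, -0.08, -0.35], [0, 0, 0]], [60, [-0.06, -0.04, -0.175], [0, 0, 0]], [0, [0, 0, 0], [0, 0, 0]], [0, [0, 0, 0], [0, 0, 0]], [0, [0, 0, 0], [0, 0, 0]], [0, [0, 0, 0], [0, 0, 0]]]'

```text
clock: 16.68
eef_pos: [390.9, 359.5, 213.6]
tool_rot: [3.139, -0.433, -2.466]
force: [0.6, 1.1, 1.2]
width: 12.5
gripper_force: 58.4
```

Call:
send_rows --series '[[0, [0, 0, 0.3], [0, 0, 0]], [0, [0, 0, 0.4], [0, 0, 0]], [0, [0, 0, 0.5], [0, 0, 0]], [0, [0, 0, 0.5], [0, 0, 0]], [0, [0, 0, 0.6], [0, 0, 0]], [0, [0, 0, 0.6], [0, 0, 0]], [0, [0, 0, 0], [0, 0, 0]]]'

```text
clock: 17.55
eef_pos: [390.3, 360.1, 390.7]
tool_rot: [3.138, -0.429, -2.466]
force: [0.7, 0.1, -1.7]
width: 12.6
gripper_force: 58.7
```

```bash
cat > sv.py <<'E'
from tgt import *
import pickle,sys
n=sys.argv[1]; delta([0,0,0],-141,-15)
o=np.zeros((600,800,3),np.uint8); s=sensors.read_state(); c0=s["eef_pos"]
for k,c in enumerate(("top","scene")):
    d=get_image(c); pickle.dump(d,open(f"{c}_{n}.pkl","wb"))
    p=proj(d,[c0+[60,40,-100]])[0]
    a=cv2.cvtColor(d["img"],cv2.COLOR_RGB2BGR); x,y=max(0,int(p[0])-60),max(0,int(p[1])-90)
    o[:,k*400:k*400+400]=cv2.resize(a[y:y+180,x:x+120],(400,600),interpolation=cv2.INTER_CUBIC)
cv2.imwrite(f"pics/sv_{n}.png",o)
E
python3 sv.py f
```

```text
t 17.55 pos [390.3 360.1 390.7] q [-0.36  0.67 -0.8   1.28  0.28  1.76  1.11] F [ 0.7  0.1 -1.7] w 12.55929761602178 shift [-6.506 -6.001 -6.511] turn [ 4.93 -6.19  0.06] 7.91624527016155
```

View pics/sv_f.png

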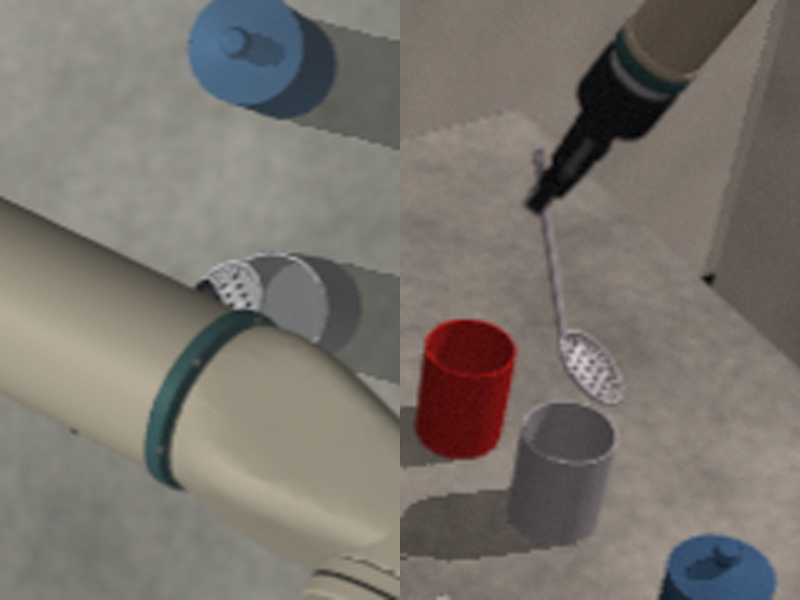

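The scene crop shows the spoon hanging free above the steel pot with its bowl at (592,365); the pot stands undisturbed at (565,470). Next I'll level it and carry it to the pan.

Call:
send_rows --series '[[0, [0, -0.2, 0], [0.62, -0.77, 0]], [0, [0, -0.3, 0], [0.62, -0.77, 0]], [0, [0.1, -0.4, 0], [0.62, -0.77, 0]], [0, [0.1, -0.5, 0], [0.62, -0.77, 0]], [0, [0.1, -0.5, 0], [0.62, -0.77, 0]], [0, [0.1, -0.5, 0], [0.62, -0.77, 0]], [0, [0.1, -0.5, 0], [0.62, -0.77, 0]], [0, [0.1, -0.5, 0], [0.59, -0.8, 0]]]'

```text
clock: 18.65
eef_pos: [425.6, 153.2, 385.9]
tool_rot: [3.141, 0.255, -2.466]
force: [1.0, 0.2, -1.4]
width: 12.7
gripper_force: 58.7
```

Call:
send_rows --series '[[0, [0.2, -0.35, 0], [0, 0, -0.9]], [0, [0.2, -0.3, 0], [0, 0, -1]], [0, [0.2, -0.25, 0], [0, 0, -1]], [0, [0.2, -0.2, 0], [0, 0, -1]], [0, [0.1, -0.15, 0], [0, 0, -1]], [0, [0.1, -0.08, 0], [0, 0, -0.9]], [0, [0, 0, 0], [0, 0, 0]]]'

```text
clock: 19.52
eef_pos: [485.6, 74.9, 385.9]
tool_rot: [3.141, 0.253, -2.971]
force: [1.0, -0.4, -1.5]
width: 12.8
gripper_force: 58.7
```

```bash
cat > lv.py <<'E'
from tgt import *
import pickle,sys
n=sys.argv[1]; delta([491,76,300],-170,-15); s=sensors.read_state(); c0=s["eef_pos"]
o=np.zeros((600,800,3),np.uint8)
for k,c in enumerate(("top","scene")):
    d=get_image(c); pickle.dump(d,open(f"{c}_{n}.pkl","wb")); P,_,_=cloud(d); h=cv2.cvtColor(d["img"],cv2.COLOR_RGB2HSV)
    q=P.reshape(-1,3); e=c0+[171,30,-99]
    b=q[(abs(q[:,0]-e[0])<60)&(abs(q[:,1]-e[1])<55)&(abs(q[:,2]-e[2])<45)]
    if len(b)>20:
        A=np.c_[b[:,:2]-b[:,:2].mean(0),np.ones(len(b))]; co=np.linalg.lstsq(A,b[:,2],rcond=None)[0]
        k2=abs(A@co-b[:,2])<8; co=np.linalg.lstsq(A[k2],b[k2,2],rcond=None)[0]
        print(c,len(b),"bbox",b.min(0).round(),b.max(0).round(),"ctr",((b.min(0)+b.max(0))/2).round(),"slope deg x,y",np.degrees(co[:2]).round(1),"z",co[2])
    p=proj(d,[e])[0]; a=cv2.cvtColor(d["img"],cv2.COLOR_RGB2BGR); x,y=max(0,int(p[0])-60),max(0,int(p[1])-90)
    o[:,k*400:k*400+400]=cv2.resize(a[y:y+180,x:x+120],(400,600),interpolation=cv2.INTER_CUBIC)
cv2.imwrite(f"pics/lv_{n}.png",o)
E
python3 lv.py g
```

```text
t 19.525 pos [485.6  74.9 385.9] q [ 0.43  0.18 -0.77  1.93  0.21  0.84  1.31] F [ 1.  -0.4 -1.5] w 12.833580689332566 shift [ 0.09   0.019 -1.432] turn [ 0.01 -0.1   0.04] 0.11160481413065812
top 708 bbox [597.  72. 282.] [701. 138. 312.] ctr [649. 105. 297.] slope deg x,y [-1.3  0.2] z 290.9580645923555
scene 440 bbox [597.  68. 283.] [703. 134. 312.] ctr [650. 101. 298.] slope deg x,y [-2.7 -1.3] z 291.69084386609927
```

```bash
cat > ft.py <<'E'
from h import *
import pickle,sys
n=sys.argv[1]; zc=float(sys.argv[2])
u=np.array([np.cos(np.radians(9.8)),np.sin(np.radians(9.8))]); v=np.array([-u[1],u[0]])
for c in ("top","scene"):
    d=pickle.load(open(f"{c}_{n}.pkl","rb")); P,_,_=cloud(d); q=P.reshape(-1,3)
    b=q[(abs(q[:,0]-660)<60)&(abs(q[:,1]-103)<55)&(abs(q[:,2]-zc)<20)]
    L=b[:,:2]@u; W=b[:,:2]@v; tip=L.max(); k=(L>tip-84); b,L,W=b[k],L[k],W[k]
    for w0,w1,nm in((-16,-0,"mid"),):
        pass
    print(c,"tip",tip.round(1),"ctr",(u*(tip-43)+v*(W.min()+W.max())/2).round(1),"width",np.ptp(W).round(1))
    for a in range(0,84,12):
        g=b[(L<=tip-a)&(L>tip-a-12)]; print("  ",a,len(g),g[:,2].min().round(1),np.median(g[:,2]).round(1),g[:,2].max().round(1))
    m=(W.min()+W.max())/2
    for a in range(-36,36,12):
        g=b[(W-m>=a)&(W-m<a+12)]; print("   w",a,len(g),np.median(g[:,2]).round(1) if len(g) else "")
    A=np.c_[L-L.mean(),W-m,np.ones(len(L))]; print(np.degrees(np.linalg.lstsq(A,b[:,2],rcond=None)[0][:2]).round(2))
E
python3 ft.py g 290
```

```text
top tip 709.6 ctr [658.4 104.6] width 63.9
   0 62 286.6 294.5 300.9
   12 93 285.1 290.1 300.0
   24 114 283.2 289.3 299.1
   36 110 284.2 289.9 299.8
   48 115 281.8 289.8 299.9
   60 103 283.7 289.2 299.4
   72 61 285.4 292.1 301.5
   w -36 44 295.2
   w -24 129 290.0
   w -12 148 289.4
   w 0 153 289.2
   w 12 138 289.8
   w 24 46 296.0
[0.87 0.44]
scene tip 710.4 ctr [659.8 101.4] width 67.2
   0 20 290.2 296.8 299.5
   12 51 284.3 290.7 299.5
   24 68 283.3 291.0 298.8
   36 65 284.4 290.6 302.2
   48 69 284.0 290.3 298.2
   60 63 283.7 290.1 298.5
   72 50 284.5 291.2 300.4
   w -36 22 295.7
   w -24 74 291.1
   w -12 82 290.2
   w 0 86 290.2
   w 12 78 290.4
   w 24 44 293.7
[ 1.03 -0.34]
```

View pics/lv_g.png

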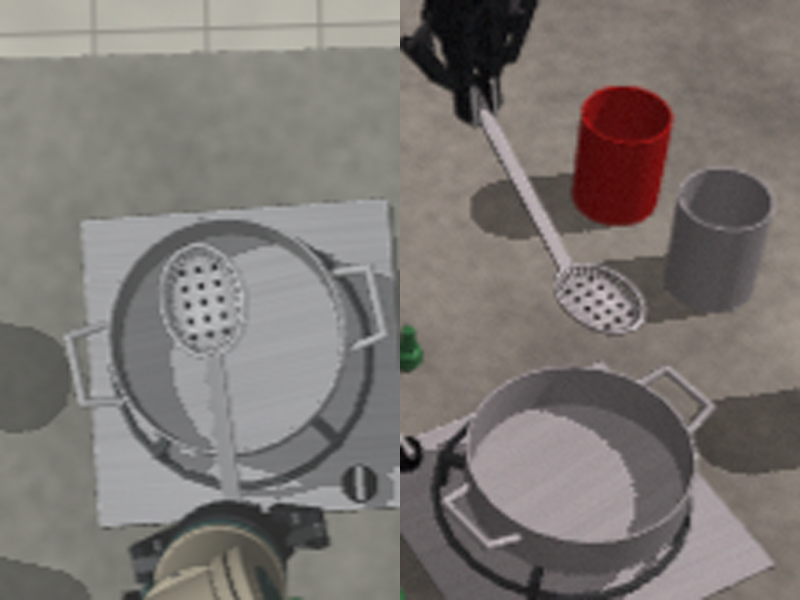

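The top view shows the bowl level, open side up, at (203,300) over the pan, and the scene view agrees. It measures about 3 mm off centre and within 1° of level. I'll correct that and lower it.

Call:
send_rows --series '[[0, [0.025, 0.02, -0.3], [-0.01, 0.05, 0]], [0, [0.025, 0.02, -0.5], [-0.01, 0.05, 0]], [0, [0, 0, -0.5], [0, 0, 0]], [0, [0, 0, -0.3], [0, 0, 0]], [0, [0, 0, -0.15], [0, 0, 0]], [0, [0, 0, 0], [0, 0, 0]], [0, [0, 0, 0], [0, 0, 0]], [0, [0, 0, 0], [0, 0, 0]]]'

```text
clock: 20.62
eef_pos: [489.9, 77.6, 282.8]
tool_rot: [3.141, 0.248, -2.971]
force: [-0.1, 0.5, -1.4]
width: 12.3
gripper_force: 58.7
```

```bash
python3 lv.py h >/dev/null; python3 ft.py h 185 | grep -v w; python3 sp.py i; python3 -c "
from tgt import *
delta([0,0,0],-170,-15); print(sensors.read_state()['qd'].round(4))"
```

```text
0 52 180.3 190.1 197.6
   12 75 180.2 186.6 196.0
   24 93 177.9 186.3 195.3
   36 102 178.0 186.2 199.8
   48 95 176.4 185.4 197.9
   60 79 179.4 186.2 197.8
   72 54 181.8 188.5 197.2
[0.27 1.57]
   0 19 187.6 193.2 196.1
   12 45 182.6 186.6 194.6
   24 68 179.0 186.1 195.0
   36 59 177.7 186.5 196.4
   48 65 180.3 185.6 197.2
   60 64 179.0 185.8 196.8
   72 50 180.6 188.3 198.7
[ 0.93 -0.47]
t 20.725 [489.8  77.6 282.6] [ 3.1414  0.2479 -2.9716] q [ 0.3   0.31 -0.67  2.09  0.42  0.6   1.09]
top 229
[[532.0, -348.0, 42.0], [534.0, -344.0, 61.0], [536.0, -320.0, 79.0], [540.0, -356.0, 98.0], [548.0, -354.0, 109.0], [544.0, -329.0, 130.0], [549.0, -332.0, 167.0], [556.0, -326.0, 209.0], [561.0, -321.0, 240.0], [565.0, -327.0, 270.0], [568.0, -332.0, 290.0]]
scene 590
[[550.0, -337.0, 42.0], [555.0, -358.0, 64.0], [556.0, -341.0, 80.0], [562.0, -326.0, 98.0], [551.0, -321.0, 111.0], [560.0, -333.0, 142.0], [563.0, -348.0, 179.0], [567.0, -339.0, 214.0], [566.0, -327.0, 245.0], [571.0, -348.0, 273.0]]
t 20.825 pos [489.7  77.5 282.4] q [ 0.3   0.31 -0.67  2.09  0.42  0.6   1.09] F [-0.7 -0.4 -2.3] w 12.822345820922374 shift [-8.161 -1.292 -4.706] turn [ 0.03 -0.16  0.05] 0.17189752255562157
[-0.002   0.001   0.0004  0.0048  0.0015  0.0001 -0.0007]
```

The bowl is at the right height and level, but the spatula is still swinging a little. There is plenty of time, so I'll wait for it to settle.

Call:
send_rows --series '[[0, [0, 0, 0], [0, 0, 0]], [0, [0, 0, 0], [0, 0, 0]], [0, [0, 0, 0], [0, 0, 0]], [0, [0, 0, 0], [0, 0, 0]], [0, [0, 0, 0], [0, 0, 0]], [0, [0, 0, 0], [0, 0, 0]], [0, [0, 0, 0], [0, 0, 0]], [0, [0, 0, 0], [0, 0, 0]]]'

```text
clock: 21.82
eef_pos: [489.5, 77.6, 282.1]
tool_rot: [3.141, 0.247, -2.971]
force: [-0.0, -0.1, -1.7]
width: 12.5
gripper_force: 58.7
```

Call:
send_rows --series '[[0, [0, 0, 0], [0, 0, 0]], [0, [0, 0, 0], [0, 0, 0]], [0, [0, 0, 0], [0, 0, 0]], [0, [0, 0, 0], [0, 0, 0]], [0, [0, 0, 0], [0, 0, 0]], [0, [0, 0, 0], [0, 0, 0]], [0, [0, 0, 0], [0, 0, 0]], [0, [0, 0, 0], [0, 0, 0]]]'

```text
clock: 22.82
eef_pos: [489.5, 77.5, 282.1]
tool_rot: [3.141, 0.247, -2.971]
force: [0.4, -0.2, -1.3]
width: 12.5
gripper_force: 58.7
```

Call:
send_rows --series '[[0, [0, 0, 0], [0, 0, 0]], [0, [0, 0, 0], [0, 0, 0]], [0, [0, 0, 0], [0, 0, 0]], [0, [0, 0, 0], [0, 0, 0]], [0, [0, 0, 0], [0, 0, 0]], [0, [0, 0, 0], [0, 0, 0]], [0, [0, 0, 0], [0, 0, 0]], [0, [0, 0, 0], [0, 0, 0]]]'

```text
clock: 23.82
eef_pos: [489.5, 77.5, 282.1]
tool_rot: [3.141, 0.247, -2.971]
force: [0.3, -0.3, -1.2]
width: 12.6
gripper_force: 58.7
```

Call:
send_rows --series '[[0, [0, 0, 0], [0, 0, 0]], [0, [0, 0, 0], [0, 0, 0]], [0, [0, 0, 0], [0, 0, 0]], [0, [0, 0, 0], [0, 0, 0]], [0, [0, 0, 0], [0, 0, 0]], [0, [0, 0, 0], [0, 0, 0]], [0, [0, 0, 0], [0, 0, 0]], [0, [0, 0, 0], [0, 0, 0]]]'

```text
clock: 24.82
eef_pos: [489.5, 77.5, 282.1]
tool_rot: [3.141, 0.247, -2.971]
force: [0.9, -0.5, -0.5]
width: 12.5
gripper_force: 58.7
```

```bash
for i in 1 2 3; do python3 sp.py j | grep -v t\ ; done; python3 sp.py j; python3 ft.py j 185|grep tip; python3 spoon.py | grep pan
```

```text
top 200
[[540.0, -323.0, 64.0], [542.0, -319.0, 85.0], [549.0, -310.0, 101.0], [551.0, -322.0, 112.0], [546.0, -333.0, 129.0], [552.0, -323.0, 159.0], [555.0, -329.0, 193.0], [559.0, -322.0, 226.0], [561.0, -333.0, 255.0], [566.0, -322.0, 283.0]]
scene 538
[[527.0, -323.0, 35.0], [533.0, -345.0, 60.0], [540.0, -345.0, 77.0], [540.0, -365.0, 93.0], [541.0, -321.0, 109.0], [549.0, -348.0, 133.0], [550.0, -327.0, 167.0], [559.0, -335.0, 207.0], [563.0, -344.0, 242.0], [568.0, -345.0, 268.0], [571.0, -349.0, 293.0]]
top 261
[[526.0, -328.0, 53.0], [528.0, -345.0, 68.0], [530.0, -310.0, 85.0], [535.0, -312.0, 103.0], [536.0, -362.0, 112.0], [540.0, -335.0, 141.0], [547.0, -343.0, 178.0], [553.0, -323.0, 210.0], [558.0, -328.0, 242.0], [567.0, -339.0, 275.0], [567.0, -341.0, 296.0]]
scene 530
[[530.0, -330.0, 42.0], [535.0, -327.0, 62.0], [536.0, -338.0, 79.0], [539.0, -328.0, 96.0], [541.0, -324.0, 110.0], [550.0, -342.0, 139.0], [552.0, -347.0, 176.0], [559.0, -343.0, 211.0], [562.0, -346.0, 245.0], [567.0, -347.0, 272.0]]
top 227
[[535.0, -360.0, 45.0], [537.0, -350.0, 63.0], [539.0, -3
[... 560 characters left out ...]
42  0.6   1.09]
top 141
[[562.0, -355.0, 46.0], [562.0, -309.0, 62.0], [562.0, -323.0, 84.0], [563.0, -312.0, 106.0], [564.0, -348.0, 115.0], [564.0, -322.0, 156.0], [564.0, -339.0, 199.0], [564.0, -338.0, 227.0], [565.0, -320.0, 269.0], [566.0, -321.0, 287.0], [567.0, -316.0, 298.0]]
scene 697
[[580.0, -317.0, 37.0], [584.0, -347.0, 60.0], [578.0, -362.0, 75.0], [577.0, -342.0, 92.0], [581.0, -335.0, 107.0], [577.0, -343.0, 134.0], [576.0, -330.0, 171.0], [575.0, -326.0, 207.0], [575.0, -339.0, 239.0], [574.0, -341.0, 268.0], [568.0, -339.0, 293.0]]
top tip 714.2 ctr [662.6 107.6] width 64.0
scene tip 711.6 ctr [660.8 102.6] width 68.8
pan [662.1 108.  103.2] 294
pan [662.  103.4 103. ] 339
```

The bowl sits within 1 mm of the pan's centre. The spatula is still swinging about ±10°, so I'll let it damp.

Call:
send_rows --series '[[0, [0, 0, 0], [0, 0, 0]], [0, [0, 0, 0], [0, 0, 0]], [0, [0, 0, 0], [0, 0, 0]], [0, [0, 0, 0], [0, 0, 0]], [0, [0, 0, 0], [0, 0, 0]], [0, [0, 0, 0], [0, 0, 0]], [0, [0, 0, 0], [0, 0, 0]], [0, [0, 0, 0], [0, 0, 0]]]'

```text
clock: 26.22
eef_pos: [489.5, 77.5, 282.1]
tool_rot: [3.141, 0.247, -2.971]
force: [-0.0, -0.1, -1.1]
width: 12.8
gripper_force: 58.7
```

Call:
send_rows --series '[[0, [0, 0, 0], [0, 0, 0]], [0, [0, 0, 0], [0, 0, 0]], [0, [0, 0, 0], [0, 0, 0]], [0, [0, 0, 0], [0, 0, 0]], [0, [0, 0, 0], [0, 0, 0]], [0, [0, 0, 0], [0, 0, 0]], [0, [0, 0, 0], [0, 0, 0]], [0, [0, 0, 0], [0, 0, 0]]]'

```text
clock: 27.22
eef_pos: [489.5, 77.5, 282.1]
tool_rot: [3.141, 0.247, -2.971]
force: [-0.3, -0.4, -0.6]
width: 12.4
gripper_force: 58.7
```

Call:
send_rows --series '[[0, [0, 0, 0], [0, 0, 0]], [0, [0, 0, 0], [0, 0, 0]], [0, [0, 0, 0], [0, 0, 0]], [0, [0, 0, 0], [0, 0, 0]], [0, [0, 0, 0], [0, 0, 0]], [0, [0, 0, 0], [0, 0, 0]], [0, [0, 0, 0], [0, 0, 0]], [0, [0, 0, 0], [0, 0, 0]]]'

```text
clock: 28.22
eef_pos: [489.5, 77.6, 282.1]
tool_rot: [3.141, 0.247, -2.971]
force: [0.9, -0.0, -1.4]
width: 13.0
gripper_force: 58.7
```

Call:
send_rows --series '[[0, [0, 0, 0], [0, 0, 0]], [0, [0, 0, 0], [0, 0, 0]], [0, [0, 0, 0], [0, 0, 0]], [0, [0, 0, 0], [0, 0, 0]], [0, [0, 0, 0], [0, 0, 0]], [0, [0, 0, 0], [0, 0, 0]], [0, [0, 0, 0], [0, 0, 0]], [0, [0, 0, 0], [0, 0, 0]]]'

```text
clock: 29.22
eef_pos: [489.5, 77.5, 282.1]
tool_rot: [3.141, 0.247, -2.971]
force: [-0.4, 0.0, -1.4]
width: 12.7
gripper_force: 58.7
```

Call:
send_rows --series '[[0, [0, 0, 0], [0, 0, 0]], [0, [0, 0, 0], [0, 0, 0]], [0, [0, 0, 0], [0, 0, 0]], [0, [0, 0, 0], [0, 0, 0]], [0, [0, 0, 0], [0, 0, 0]], [0, [0, 0, 0], [0, 0, 0]], [0, [0, 0, 0], [0, 0, 0]], [0, [0, 0, 0], [0, 0, 0]]]'

```text
clock: 30.22
eef_pos: [489.5, 77.5, 282.1]
tool_rot: [3.141, 0.247, -2.971]
force: [0.1, 0.3, -0.6]
width: 12.2
gripper_force: 58.7
```

Call:
send_rows --series '[[0, [0, 0, 0], [0, 0, 0]], [0, [0, 0, 0], [0, 0, 0]], [0, [0, 0, 0], [0, 0, 0]], [0, [0, 0, 0], [0, 0, 0]], [0, [0, 0, 0], [0, 0, 0]], [0, [0, 0, 0], [0, 0, 0]], [0, [0, 0, 0], [0, 0, 0]], [0, [0, 0, 0], [0, 0, 0]]]'

```text
clock: 31.22
eef_pos: [489.5, 77.5, 282.1]
tool_rot: [3.141, 0.247, -2.971]
force: [0.5, 0.0, -0.7]
width: 12.5
gripper_force: 58.7
```

Call:
send_rows --series '[[0, [0, 0, 0], [0, 0, 0]], [0, [0, 0, 0], [0, 0, 0]], [0, [0, 0, 0], [0, 0, 0]], [0, [0, 0, 0], [0, 0, 0]], [0, [0, 0, 0], [0, 0, 0]], [0, [0, 0, 0], [0, 0, 0]], [0, [0, 0, 0], [0, 0, 0]], [0, [0, 0, 0], [0, 0, 0]]]'

```text
clock: 32.22
eef_pos: [489.5, 77.5, 282.1]
tool_rot: [3.141, 0.247, -2.971]
force: [0.4, 1.0, -0.2]
width: 12.1
gripper_force: 58.7
```

Call:
send_rows --series '[[0, [0, 0, 0], [0, 0, 0]], [0, [0, 0, 0], [0, 0, 0]], [0, [0, 0, 0], [0, 0, 0]], [0, [0, 0, 0], [0, 0, 0]], [0, [0, 0, 0], [0, 0, 0]], [0, [0, 0, 0], [0, 0, 0]], [0, [0, 0, 0], [0, 0, 0]], [0, [0, 0, 0], [0, 0, 0]]]'

```text
clock: 33.22
eef_pos: [489.5, 77.5, 282.1]
tool_rot: [3.141, 0.247, -2.971]
force: [0.9, 0.2, -0.4]
width: 12.1
gripper_force: 58.7
```

Call:
send_rows --series '[[0, [0, 0, 0], [0, 0, 0]], [0, [0, 0, 0], [0, 0, 0]], [0, [0, 0, 0], [0, 0, 0]], [0, [0, 0, 0], [0, 0, 0]], [0, [0, 0, 0], [0, 0, 0]], [0, [0, 0, 0], [0, 0, 0]], [0, [0, 0, 0], [0, 0, 0]], [0, [0, 0, 0], [0, 0, 0]]]'

```text
clock: 34.22
eef_pos: [489.5, 77.5, 282.1]
tool_rot: [3.141, 0.247, -2.971]
force: [0.3, -0.4, -0.7]
width: 12.5
gripper_force: 58.7
```

Call:
send_rows --series '[[0, [0, 0, 0], [0, 0, 0]], [0, [0, 0, 0], [0, 0, 0]], [0, [0, 0, 0], [0, 0, 0]], [0, [0, 0, 0], [0, 0, 0]], [0, [0, 0, 0], [0, 0, 0]], [0, [0, 0, 0], [0, 0, 0]], [0, [0, 0, 0], [0, 0, 0]], [0, [0, 0, 0], [0, 0, 0]]]'

```text
clock: 35.22
eef_pos: [489.5, 77.6, 282.1]
tool_rot: [3.141, 0.247, -2.971]
force: [-0.1, -0.4, -1.0]
width: 13.0
gripper_force: 58.7
```

Call:
send_rows --series '[[0, [0, 0, 0], [0, 0, 0]], [0, [0, 0, 0], [0, 0, 0]], [0, [0, 0, 0], [0, 0, 0]], [0, [0, 0, 0], [0, 0, 0]], [0, [0, 0, 0], [0, 0, 0]], [0, [0, 0, 0], [0, 0, 0]], [0, [0, 0, 0], [0, 0, 0]], [0, [0, 0, 0], [0, 0, 0]]]'

```text
clock: 36.22
eef_pos: [489.5, 77.5, 282.1]
tool_rot: [3.141, 0.247, -2.971]
force: [0.0, 0.4, -2.0]
width: 12.6
gripper_force: 58.7
```

Call:
send_rows --series '[[0, [0, 0, 0], [0, 0, 0]], [0, [0, 0, 0], [0, 0, 0]], [0, [0, 0, 0], [0, 0, 0]], [0, [0, 0, 0], [0, 0, 0]], [0, [0, 0, 0], [0, 0, 0]], [0, [0, 0, 0], [0, 0, 0]], [0, [0, 0, 0], [0, 0, 0]], [0, [0, 0, 0], [0, 0, 0]]]'

```text
clock: 37.22
eef_pos: [489.5, 77.5, 282.1]
tool_rot: [3.141, 0.247, -2.971]
force: [0.7, 0.4, -0.9]
width: 12.7
gripper_force: 58.7
```

Call:
send_rows --series '[[0, [0, 0, 0], [0, 0, 0]], [0, [0, 0, 0], [0, 0, 0]], [0, [0, 0, 0], [0, 0, 0]], [0, [0, 0, 0], [0, 0, 0]], [0, [0, 0, 0], [0, 0, 0]], [0, [0, 0, 0], [0, 0, 0]], [0, [0, 0, 0], [0, 0, 0]], [0, [0, 0, 0], [0, 0, 0]]]'

```text
clock: 38.22
eef_pos: [489.5, 77.5, 282.1]
tool_rot: [3.141, 0.247, -2.971]
force: [-0.1, -0.2, -1.8]
width: 12.6
gripper_force: 58.7
```

Call:
send_rows --series '[[0, [0, 0, 0], [0, 0, 0]], [0, [0, 0, 0], [0, 0, 0]], [0, [0, 0, 0], [0, 0, 0]], [0, [0, 0, 0], [0, 0, 0]], [0, [0, 0, 0], [0, 0, 0]], [0, [0, 0, 0], [0, 0, 0]], [0, [0, 0, 0], [0, 0, 0]], [0, [0, 0, 0], [0, 0, 0]]]'

```text
clock: 39.22
eef_pos: [489.5, 77.5, 282.1]
tool_rot: [3.141, 0.247, -2.971]
force: [0.3, -0.3, -1.3]
width: 12.5
gripper_force: 58.7
```

```bash
for i in 1 2 3 4 5; do python3 - <<'E'
from h import *
out=[]
for _ in range(2):
    d=get_image("scene"); P,_,_=cloud(d); h=cv2.cvtColor(d["img"],cv2.COLOR_RGB2HSV)
    with np.errstate(all="ignore"):
        m=(h[...,0]>8)&(h[...,0]<28)&(h[...,1]>70)&(h[...,2]>60)&(P[...,2]>25)&(P[...,2]<330)&(abs(P[...,0]-550)<120)&(abs(P[...,1]+334)<50)
    q=P[m]; out.append(np.degrees(np.arctan(np.polyfit(q[:,2],q[:,0],1)[0])).round(1))
print(sensors.read_state()["clock"],out)
E
done
```

```text
39.325 [np.float64(-1.2), np.float64(-1.2)]
39.425 [np.float64(-1.2), np.float64(-1.1)]
39.525 [np.float64(-1.1), np.float64(-1.0)]
39.625 [np.float64(-1.0), np.float64(-1.0)]
39.725 [np.float64(-1.0), np.float64(-0.8)]
```

The spatula now hangs still (about 1°), and the spoon is held still, level and centred over the pan.

```bash
python3 -c "
from cell import ctrl; print(ctrl.finish_job())"
```

```text
the job is handed in; nothing more can be done
None
```

I handed the job in at about 40 s: the spatula hangs still on the empty hook, and the gripper holds the spoon level over the middle of the pan, about 75 mm above its rim.

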